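# Pull the long lens tube from its case

## Robot

A 6-joint arm with a two-finger parallel gripper is mounted at the origin on a cart in front of the work surface, level with it; the furniture and walls round the work are solid. World frame = base frame: x ahead of the robot, y to its left, z up, the work surface at z = 0. Lengths are in m, angles in degrees, forces in N, time in s.
With the tool pointing down it reaches from about 0.3 to 0.825 m from the base axis. Payload 5.4 kg.
Tool frame: the origin (TCP) lies at the very end of the fingers, on their centre line; the grasp point (between the pads) lies 19 mm behind it; z points along the fingers, y is the line along which they close (so a half turn about z gives the same grasp; the last joint's range is limited). The gripper opens to 92 mm and grips with 3 to 60 N. Pads are 20 mm wide; open, the fingers measure 128 mm over their backs; the gripper's body (75 mm by 189 mm) begins 69 mm behind the grasp point.
Start: joints at [56.373, 9.076, 91.501, -0, 79.423, -12.038], TCP at [0.212, 0.535, 0.215] pointing down, gripper open.
Joint ranges: [-166.64, 166.64], [-54.1, 131.32], [10.49, 154.53], [-73.88, 253.88], [9.74, 151.15], [-171.62, 171.62]. Speed limits (degrees/s): [147.25, 147.25, 180, 180, 180, 180].

## Interface

Orientations are given as a 3x3 rotation matrix whose columns are the frame's x, y, z axes.
In Python, from bench import sensors, vision, workorder gives the robot as it stands. The module is installed in compiled form; this text tells all that it offers.
- The arm moves only by the shell command python3 -m jog 'ROWS' [FORCE]. ROWS is JSON, a list of rows, each an object of numbers: "claw": the opening, from -1 (shut) to 1 (fully open), so that 0 is half open; "dx", "dy", "dz": the shift along the world's x, y, z in units of 400 mm (1.0 is 400 mm); "wx", "wy", "wz": the turn, a rotation vector about the world's x, y, z in units of 45 degrees (1.0 is 45 degrees). A call has 1 to 20 rows; each row is the pose to reach, as a shift and turn from the pose commanded when the call began; what a row does not reach only later rows make up. A row lasts 1/10 s, in which the tool goes at most 50 mm and 8.59 degrees, less where a joint would pass 70% of its speed; a pose out of reach is approached as far as the arm can. A call with a number of a shift or a turn outside -1 to 1 is refused whole. A call with a gripper value outside its range is refused whole. The fingers move at their own pace and stop on an object; FORCE is the grip in N (left out, the last holds). Time passes only in rows, so rows that repeat a pose let the fingers close. It gives the time, the measured TCP pose, the force, the opening and the grip force at its end, in the units of the state.
- sensors.observe(): the state, without advancing time (a new reading comes with each control period).
- vision.capture(name): name is "side" or "top"; returns the picture (384x512x3 uint8, blue, green, red); there is no depth.
- vision.camera_params(name): a dict with "fov_y" (degrees; the focal length in pixels is half the picture's height over the tangent of half this angle, whatever the lens; pixels are square), "cx", "cy" (the principal point, pixels), "cam_to_world" (4x4, takes a point from camera to world coordinates). Camera axes: x right, y up, looking along -z (the intrinsics and any distortion apply to the point x, -y, -z); pixel columns grow to the right and rows downward; lengths in m; the calibration is good to about 2 mm. A picture is of the moment at which its call begins. camera_params takes no time and is no camera call.
- workorder.finish_job(): hands the job in; it is judged then, once.
The state is a dict: "time": time; "joints": joint angles; "qvel": joint speeds; "joint_efforts": joint torques, N m; "eef_pos": TCP position; "eef_rot": TCP orientation; "wrist_force": force on the tool from outside, world axes, zero at the start; "ft_torque": the same for the moment, N m; "opening": finger opening in m; "gripper_force": force on a finger pad.
Only numpy, scipy, OpenCV 4.12 (cv2) and the standard library are available. Lean on these libraries where they do the work, as an engineer would, in place of code of your own. Each camera call takes 0.05 s, during which the arm holds its last target. There are 200 camera calls.

## Task

Pull the longest of the three lens tubes out of its foam cutout in the lens case (it fits snugly, and small twists help it out) and stand it upright on the round steel dish. Do not let it drop, and leave the other two tubes seated in the case.

Things in the scene. Friction and masses are not known exactly. Their poses are not given: they have to be found in the camera images.
- lens_long: The tube to take, longest and slimmest: 93 mm long, 0.12 kg; barrel 30 mm in diameter to 43 mm above its underside, then a round head 32 mm in diameter. Origin: centre of its underside; z up the tube, y along the row. Its foam cutout grips it: a straight pull takes 7 to 15 N, small twists about its axis ease it, free after 37 mm of lift. Neighbours' heads are 27 mm or more away; its x sides are clear.
- lens_mid: Tube of middle length, stays put: 75 mm long, same 30 mm barrel, head 38 mm in diameter from 43 mm up. Origin: centre of its underside; z up, y along the row. The grey lens case (108 x 208 mm, 47 mm high, fixed, turned up to 20 degrees) holds the three aluminium tubes in a row along its long side, cutouts 65 mm apart, in any order.
- lens_short: Shortest and widest tube, stays put: 63 mm long, same 30 mm barrel, head 46 mm in diameter from 43 mm up. Origin: centre of its underside; z up, y along the row. A seated tube's underside is 8 mm above the worktop, 37 mm below the top of the foam, and the heads begin 4 mm above the case's rim.
- dish: Round shallow steel dish on the worktop, loose, 0.7 kg, 116 mm in diameter at the rim and 10 mm high. Its flat inner floor, 102 mm in diameter, lies 4 mm above its underside. Origin at the centre of its underside, z up.

How it is judged:
By the outcome, as a careful person would: the job done as asked, in the order asked, and still so for the second after the job is handed in, with the robot touching nothing.
It also fails if it takes over 48 s, if anything falls off the work surface, if the arm or the gripper's body presses on something with over 40 N, if the wrist force passes 120 N, or if a joint passes its speed limit or range.

## Working session

There is one attempt and no reset: what is moved stays moved. The work goes in short steps, Python scripts to look and compute and a shell command to move; the robot and the scene stay as the last step left them, time stands still between calls to the robot, and variables do not carry over. Pictures are saved under pics/ and viewed, at most 10 in all, crops included, and the job is handed in when it is done.

```bash
mkdir -p pics; python3 - <<'E'
from bench import sensors, vision
import cv2
for n in("top","side"):
    cv2.imwrite(f"pics/{n}0.png",vision.capture(n)); print(n,vision.camera_params(n))
s=sensors.observe();print({k:s[k] for k in("time","eef_pos","eef_rot","wrist_force","opening")})
E
```

```text
top {'fov_y': 42.928571896499555, 'cx': 257.3352814757006, 'cy': 194.0695533271647, 'cam_to_world': array([[ 0.03269065,  0.97480674, -0.22064256,  0.22024772],
       [-0.99945795,  0.03274324, -0.00342002,  0.01189993],
       [ 0.0038907 ,  0.22063476,  0.97534874,  1.27006357],
       [ 0.        ,  0.        ,  0.        ,  1.        ]])}
side {'fov_y': 42.74803661014626, 'cx': 253.43525253927572, 'cy': 194.02006952854575, 'cam_to_world': array([[-0.98255995,  0.08815644, -0.16372048,  0.34496177],
       [-0.18493553, -0.37162608,  0.90977629,  0.9103155 ],
       [ 0.01935983,  0.92418748,  0.38144816,  0.40907707],
       [ 0.        ,  0.        ,  0.        ,  1.        ]])}
{'time': 0.1, 'eef_pos': array([0.21126744, 0.53418061, 0.21374492]), 'eef_rot': array([[-9.29841406e-01,  3.67959309e-01, -9.51732903e-04],
       [ 3.67960352e-01,  9.29840436e-01, -1.39409358e-03],
       [ 3.71990025e-04, -1.64648591e-03, -9.99998575e-01]]), 'wrist_force': array([ 0.57868701, -0.19719216, -0.29651613]), 'opening': 0.09207846691249812}
```

View pics/top0.png

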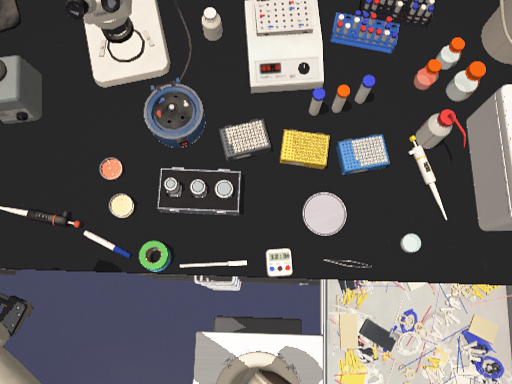

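View pics/side0.png

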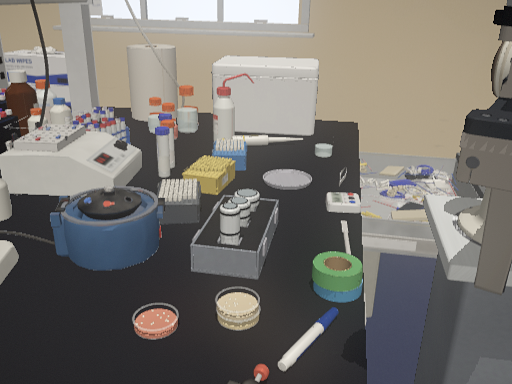

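```bash
python3 - <<'E'
import cv2,numpy as np
a=cv2.imread("pics/top0.png")[150:240,145:360]; b=cv2.imread("pics/side0.png")[160:280,180:340]
a=cv2.resize(a,None,fx=3.7,fy=3.7,interpolation=cv2.INTER_CUBIC); b=cv2.resize(b,None,fx=5,fy=5,interpolation=cv2.INTER_CUBIC)
cv2.imwrite("pics/a.png",a); cv2.imwrite("pics/b.png",b)
E
```

```text
(no output)
```

View pics/a.png

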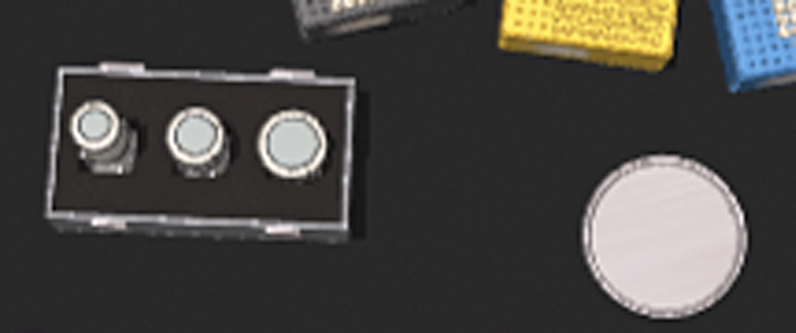

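View pics/b.png

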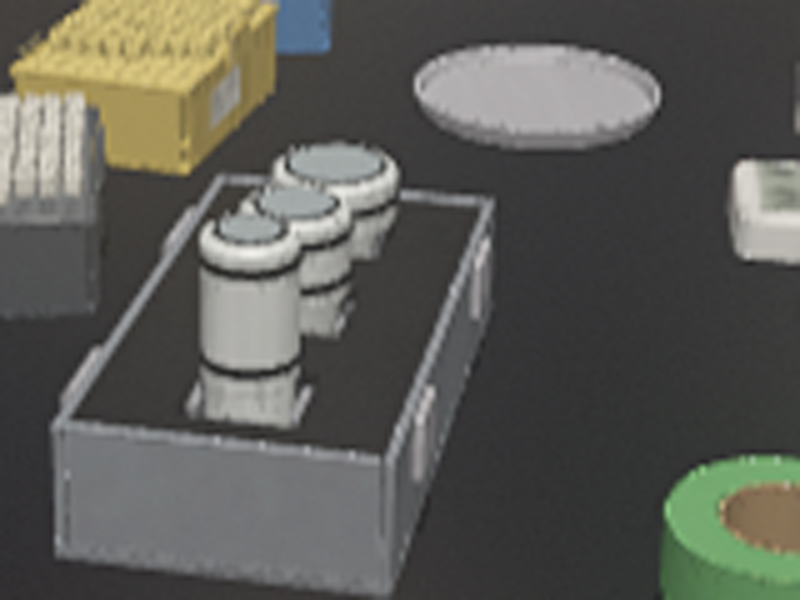

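```bash
cat > h.py <<'E'
import numpy as np
from bench import vision
def ray(n,u,v):
    p=vision.camera_params(n); f=192/np.tan(np.radians(p["fov_y"]/2)); T=p["cam_to_world"]
    d=T[:3,:3]@np.array([(u-p["cx"])/f,-(v-p["cy"])/f,-1]); return T[:3,3],d
def onz(n,u,v,z):
    o,d=ray(n,u,v); return (o+d*(z-o[2])/d[2]).round(4)
def cross(u1,v1,u2,v2):
    o,d=ray("top",u1,v1);p,e=ray("side",u2,v2)
    t=np.linalg.lstsq(np.c_[d,-e],p-o,rcond=None)[0]; a=o+t[0]*d;b=p+t[1]*e
    return ((a+b)/2).round(4),np.linalg.norm(a-b).round(4)
E
python3 - <<'E'
from h import *
import cv2
a=cv2.imread("pics/top0.png"); g=cv2.cvtColor(a,cv2.COLOR_BGR2GRAY)
for nm,(x0,y0,x1,y1),t in(("tubes",(150,165,250,215),135),("dish",(295,185,355,245),120)):
    m=(cv2.resize(g[y0:y1,x0:x1],None,fx=4,fy=4,interpolation=cv2.INTER_CUBIC)>t).astype(np.uint8)
    for c in cv2.findContours(m,cv2.RETR_EXTERNAL,cv2.CHAIN_APPROX_NONE)[0]:
        if cv2.contourArea(c)>900: 
            e=cv2.fitEllipse(c); print(nm,np.array(e[0])/4+[x0-.375,y0-.375],np.array(e[1])/4,cv2.contourArea(c)/16)
P=[onz("top",170.7,183.8,.101),onz("top",197.7,186.8,.083),onz("top",224.2,188.9,.071)]
print(P,np.linalg.norm(P[0]-P[1]),np.linalg.norm(P[1]-P[2]))
print("dish",onz("top",324.7,214,.01)); print("cross",cross(170.7,183.8,230,206))
for u,v in((474,93),(660,95),(537,95)): print(onz("side",180+u/5,160+v/5,.01))
E
```

```text
tubes [223.53898621 188.51276779] [17.90624428 18.08382225] 254.15625
tubes [197.26890182 186.39229393] [14.76602173 15.11111355] 175.0
tubes [170.19142914 183.62481689] [12.59567261 12.99891758] 128.21875
tubes [221.45231628 170.40532017] [ 3.40138268 35.15790176] 56.59375
tubes [197.59789658 190.09753036] [45.55874252 95.47000885] 234.25
dish [324.19282913 213.45617104] [43.05417633 44.27761078] 1497.09375
[array([0.5035, 0.2302, 0.101 ]), array([0.5024, 0.1657, 0.083 ]), array([0.5021, 0.1001, 0.071 ])] 0.06697357687924396 0.06668920452367083
dish [ 0.4577 -0.162   0.01  ]
cross (array([0.5038, 0.2304, 0.1003]), np.float64(0.0003))
[ 0.4854 -0.1448  0.01  ]
[ 0.4008 -0.1626  0.01  ]
[ 0.4566 -0.1491  0.01  ]
```

```bash
python3 -m jog '[{"dx":0.73,"dy":-0.76,"wz":-1,"claw":1},{"dx":0.73,"dy":-0.76,"wz":-1,"claw":1},{"dx":0.73,"dy":-0.76,"wz":-1,"claw":1},{"dx":0.73,"dy":-0.76,"wz":-1,"claw":1},{"dx":0.73,"dy":-0.76,"wz":-1,"claw":1},{"dx":0.73,"dy":-0.76,"wz":-1,"claw":1},{"dx":0.73,"dy":-0.76,"wz":-1,"claw":1},{"dx":0.73,"dy":-0.76,"wz":-1,"claw":1},{"dx":0.73,"dy":-0.76,"wz":-1,"claw":1},{"dx":0.73,"dy":-0.76,"wz":-1,"claw":1},{"dx":0.73,"dy":-0.76,"wz":-1,"claw":1}]'
python3 -m jog '[{"wz":-0.18},{"wz":-0.36},{"wz":-0.53},{"wz":-0.53},{"wz":-0.53}]'
python3 - <<'E'
from bench import sensors, vision
import cv2,numpy as np
a=vision.capture("top")[130:230,120:260];b=vision.capture("side")[90:240,170:300]
cv2.imwrite("pics/c.png",np.hstack([cv2.resize(a,(420,300)),cv2.resize(b,(346,400))[:300] if 0 else cv2.resize(b,(260,300))]))
s=sensors.observe();print(s["eef_pos"],s["eef_rot"].round(3),s["wrist_force"],s["joints"])
E
```

```text
[0.21136778 0.53431007 0.21399374] [[-0.93   0.368 -0.001]
 [ 0.368  0.93  -0.001]
 [ 0.    -0.001 -1.   ]] [ 1.08238969 -1.04333289 -0.05227006] [ 5.63708533e+01  9.09873486e+00  9.15449042e+01  2.86688756e-03
  7.94251905e+01 -1.20378212e+01]schema error: expected keys claw, dx, dy, dz, wx, wy, wz
schema error: expected keys claw, dx, dy, dz, wx, wy, wz
```

View pics/c.png

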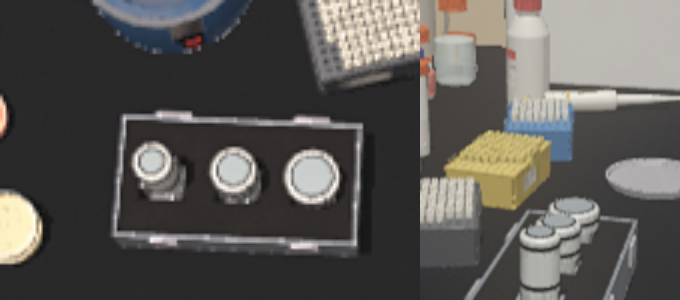

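The picture shows the scene unchanged, because the call was refused: every row needs all seven keys. The long tube is still the left one.

```bash
python3 -m jog '[{"claw":1,"dx":0.73,"dy":-0.76,"dz":0,"wx":0,"wy":0,"wz":-1},{"claw":1,"dx":0.73,"dy":-0.76,"dz":0,"wx":0,"wy":0,"wz":-1},{"claw":1,"dx":0.73,"dy":-0.76,"dz":0,"wx":0,"wy":0,"wz":-1},{"claw":1,"dx":0.73,"dy":-0.76,"dz":0,"wx":0,"wy":0,"wz":-1},{"claw":1,"dx":0.73,"dy":-0.76,"dz":0,"wx":0,"wy":0,"wz":-1},{"claw":1,"dx":0.73,"dy":-0.76,"dz":0,"wx":0,"wy":0,"wz":-1},{"claw":1,"dx":0.73,"dy":-0.76,"dz":0,"wx":0,"wy":0,"wz":-1},{"claw":1,"dx":0.73,"dy":-0.76,"dz":0,"wx":0,"wy":0,"wz":-1},{"claw":1,"dx":0.73,"dy":-0.76,"dz":0,"wx":0,"wy":0,"wz":-1},{"claw":1,"dx":0.73,"dy":-0.76,"dz":0,"wx":0,"wy":0,"wz":-1},{"claw":1,"dx":0.73,"dy":-0.76,"dz":0,"wx":0,"wy":0,"wz":-1}]' 
python3 -m jog '[{"claw":1,"dx":0,"dy":0,"dz":0,"wx":0,"wy":0,"wz":-0.18},{"claw":1,"dx":0,"dy":0,"dz":0,"wx":0,"wy":0,"wz":-0.36},{"claw":1,"dx":0,"dy":0,"dz":0,"wx":0,"wy":0,"wz":-0.53},{"claw":1,"dx":0,"dy":0,"dz":0,"wx":0,"wy":0,"wz":-0.53},{"claw":1,"dx":0,"dy":0,"dz":0,"wx":0,"wy":0,"wz":-0.53}]'
python3 - <<'E'
from bench import sensors, vision
import cv2,numpy as np
a=vision.capture("top")[100:230,100:270];b=vision.capture("side")[90:270,170:340]
cv2.imwrite("pics/d.png",np.hstack([cv2.resize(a,(420,321)),cv2.resize(b,(303,321))]))
s=sensors.observe();print(s["eef_pos"],s["eef_rot"].round(3),s["wrist_force"],s["joints"])
E
```

```text
time: 1.3
eef_pos: [0.5032, 0.2308, 0.2143]
eef_rot: [[-0.397, 0.918, -0.001], [0.918, 0.397, 0.0], [0.001, -0.001, -1.0]]
wrist_force: [0.1, 0.1, 0.0]
opening: 0.0918
gripper_force: 0.0
time: 1.8
eef_pos: [0.5027, 0.2317, 0.2146]
eef_rot: [[0.003, 1.0, -0.0], [1.0, -0.003, 0.0], [0.0, -0.0, -1.0]]
wrist_force: [-0.4, 0.0, 0.1]
opening: 0.0918
gripper_force: 0.0
[0.50309794 0.2312545  0.21460026] [[ 0.004  1.    -0.   ]
 [ 1.    -0.004  0.   ]
 [ 0.    -0.    -1.   ]] [-0.54688289 -0.17938849  0.04806101] [1.21769322e+01 5.93454242e+00 9.49583145e+01 5.86925046e-03
 7.91133640e+01 1.24303597e+01]
```

View pics/d.png

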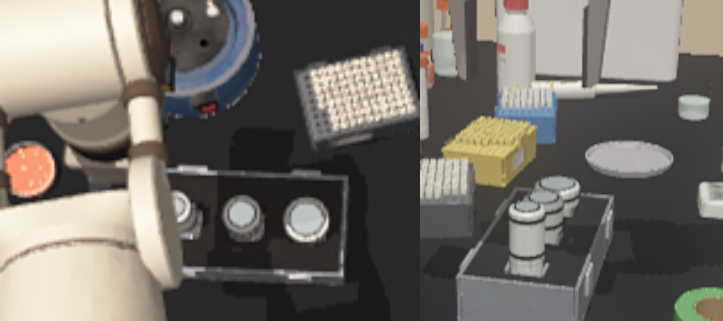

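The open fingers (about 459 and 597 in the right half) are centred over the long tube (about 527). I'm going down to the grasp height.

```bash
python3 -m jog '[{"claw":1,"dx":0,"dy":0,"dz":-0.1,"wx":0,"wy":0,"wz":0},{"claw":1,"dx":0,"dy":0,"dz":-0.2,"wx":0,"wy":0,"wz":0},{"claw":1,"dx":0,"dy":0,"dz":-0.27,"wx":0,"wy":0,"wz":0},{"claw":1,"dx":0,"dy":0,"dz":-0.33,"wx":0,"wy":0,"wz":0},{"claw":1,"dx":0,"dy":0,"dz":-0.36,"wx":0,"wy":0,"wz":0},{"claw":1,"dx":0,"dy":0,"dz":-0.385,"wx":0,"wy":0,"wz":0},{"claw":1,"dx":0,"dy":0,"dz":-0.385,"wx":0,"wy":0,"wz":0}]'
python3 - <<'E'
from bench import sensors, vision
import cv2,numpy as np
b=vision.capture("side")[150:270,170:330]
cv2.imwrite("pics/e.png",cv2.resize(b,None,fx=4,fy=4))
s=sensors.observe();print(s["eef_pos"],s["wrist_force"])
E
```

```text
time: 2.6
eef_pos: [0.5031, 0.2306, 0.06]
eef_rot: [[0.007, 1.0, -0.001], [1.0, -0.007, -0.0], [-0.0, -0.001, -1.0]]
wrist_force: [-0.1, 0.2, -0.2]
opening: 0.092
gripper_force: 0.0
[0.50385944 0.23077123 0.06099364] [ 0.50816293 -0.00241636  0.51340272]
```

View pics/e.png

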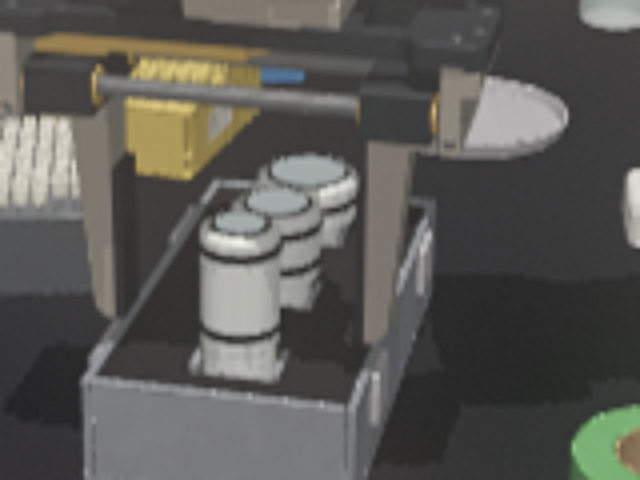

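The tube (about 240) sits between the fingers (about 125 and 370), and the fingertips are above the rim. I'm closing now.

```bash
python3 -m jog '[{"claw":-0.1,"dx":0,"dy":0,"dz":0,"wx":0,"wy":0,"wz":0},{"claw":-0.2,"dx":0,"dy":0,"dz":0,"wx":0,"wy":0,"wz":0},{"claw":-0.2,"dx":0,"dy":0,"dz":0,"wx":0,"wy":0,"wz":0},{"claw":-0.25,"dx":0,"dy":0,"dz":0,"wx":0,"wy":0,"wz":0},{"claw":-0.3,"dx":0,"dy":0,"dz":0,"wx":0,"wy":0,"wz":0},{"claw":-1,"dx":0,"dy":0,"dz":0,"wx":0,"wy":0,"wz":0},{"claw":-1,"dx":0,"dy":0,"dz":0,"wx":0,"wy":0,"wz":0},{"claw":-1,"dx":0,"dy":0,"dz":0,"wx":0,"wy":0,"wz":0},{"claw":-1,"dx":0,"dy":0,"dz":0,"wx":0,"wy":0,"wz":0}]' 8
```

```text
time: 3.55
eef_pos: [0.5039, 0.2306, 0.0607]
eef_rot: [[0.008, 1.0, 0.001], [1.0, -0.008, 0.0], [0.0, 0.001, -1.0]]
wrist_force: [1.1, 0.6, -0.7]
opening: 0.0317
gripper_force: 8.0
```

```bash
python3 -m jog '[{"claw":-1,"dx":0,"dy":0,"dz":0,"wx":0,"wy":0,"wz":0},{"claw":-1,"dx":0,"dy":0,"dz":0,"wx":0,"wy":0,"wz":0},{"claw":-1,"dx":0,"dy":0,"dz":0.003,"wx":0,"wy":0,"wz":0.1},{"claw":-1,"dx":0,"dy":0,"dz":0.006,"wx":0,"wy":0,"wz":0},{"claw":-1,"dx":0,"dy":0,"dz":0.01,"wx":0,"wy":0,"wz":-0.1},{"claw":-1,"dx":0,"dy":0,"dz":0.015,"wx":0,"wy":0,"wz":0},{"claw":-1,"dx":0,"dy":0,"dz":0.02,"wx":0,"wy":0,"wz":0.1},{"claw":-1,"dx":0,"dy":0,"dz":0.025,"wx":0,"wy":0,"wz":0}]' 40
python3 - <<'E'
from bench import sensors
s=sensors.observe();print(s["wrist_force"],s["ft_torque"])
E
```

```text
time: 4.35
eef_pos: [0.5032, 0.2304, 0.0693]
eef_rot: [[0.007, 1.0, -0.001], [1.0, -0.007, -0.0], [-0.0, -0.001, -1.0]]
wrist_force: [3.9, -0.5, -9.0]
opening: 0.0311
gripper_force: 40.0
[ 3.92832859 -0.51894895 -9.02693953] [-0.01221299 -0.74331392  0.03105797]
```

```bash
python3 -m jog '[{"claw":-1,"dx":0.001,"dy":0,"dz":0.006,"wx":0,"wy":0,"wz":-0.1},{"claw":-1,"dx":0.001,"dy":0,"dz":0.012,"wx":0,"wy":0,"wz":0},{"claw":-1,"dx":0.001,"dy":0,"dz":0.018,"wx":0,"wy":0,"wz":0.1},{"claw":-1,"dx":0.001,"dy":0,"dz":0.024,"wx":0,"wy":0,"wz":0},{"claw":-1,"dx":0.001,"dy":0,"dz":0.03,"wx":0,"wy":0,"wz":-0.1},{"claw":-1,"dx":0.001,"dy":0,"dz":0.036,"wx":0,"wy":0,"wz":0},{"claw":-1,"dx":0.001,"dy":0,"dz":0.042,"wx":0,"wy":0,"wz":0.1},{"claw":-1,"dx":0.001,"dy":0,"dz":0.048,"wx":0,"wy":0,"wz":0},{"claw":-1,"dx":0.001,"dy":0,"dz":0.054,"wx":0,"wy":0,"wz":-0.1},{"claw":-1,"dx":0.001,"dy":0,"dz":0.06,"wx":0,"wy":0,"wz":0},{"claw":-1,"dx":0.001,"dy":0,"dz":0.066,"wx":0,"wy":0,"wz":0.1},{"claw":-1,"dx":0.001,"dy":0,"dz":0.073,"wx":0,"wy":0,"wz":0},{"claw":-1,"dx":0.001,"dy":0,"dz":0.08,"wx":0,"wy":0,"wz":-0.1},{"claw":-1,"dx":0.001,"dy":0,"dz":0.09,"wx":0,"wy":0,"wz":0},{"claw":-1,"dx":0.001,"dy":0,"dz":0.1,"wx":0,"wy":0,"wz":0}]'
python3 - <<'E'
from bench import sensors, vision
import cv2,numpy as np
b=vision.capture("side")[120:270,170:330]
cv2.imwrite("pics/f.png",cv2.resize(b,None,fx=4,fy=4))
s=sensors.observe();print(s["eef_pos"],s["wrist_force"])
E
```

```text
time: 5.85
eef_pos: [0.5033, 0.2306, 0.1104]
eef_rot: [[0.007, 1.0, -0.002], [1.0, -0.007, -0.0], [-0.0, -0.002, -1.0]]
wrist_force: [0.2, -0.5, -0.0]
opening: 0.031
gripper_force: 40.0
[0.50393914 0.23072379 0.11120633] [1.01087469 0.4785086  0.34055418]
```

View pics/f.png

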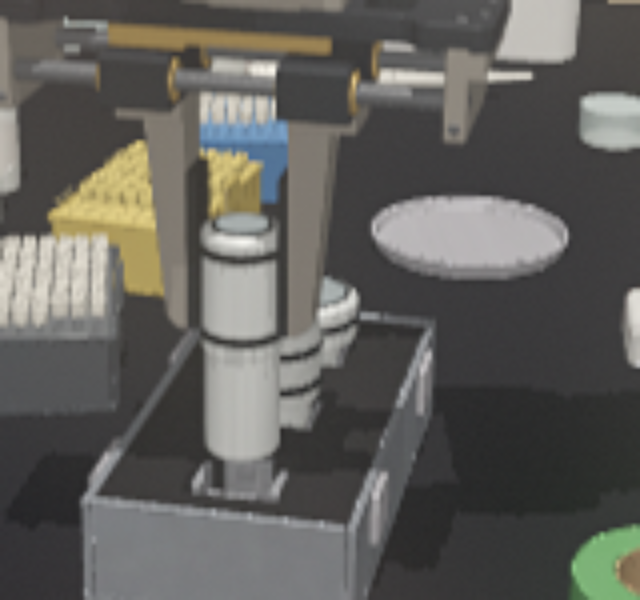

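The tube is out of the foam and upright in the fingers. Its top is at (242,224) and its underside at (242,458) in the crop. The other two are still seated. I'll check for slip before carrying it.

```bash
python3 - <<'E'
from h import *
for u,v,y in((230.5,234.5,.2457),(230.5,176,.2307)):
    o,d=ray("side",u,v); print(o+d*(y-o[1])/d[1])
E
python3 -m jog '[{"claw":-1,"dx":0,"dy":0,"dz":0.05,"wx":0,"wy":0,"wz":0},{"claw":-1,"dx":0,"dy":0,"dz":0.12,"wx":0,"wy":0,"wz":0},{"claw":-1,"dx":0,"dy":0,"dz":0.18,"wx":0,"wy":0,"wz":0},{"claw":-1,"dx":0,"dy":0,"dz":0.2,"wx":0,"wy":0,"wz":0},{"claw":-1,"dx":-0.01,"dy":-0.06,"dz":0.2,"wx":0,"wy":0,"wz":0},{"claw":-1,"dx":-0.02,"dy":-0.14,"dz":0.2,"wx":0,"wy":0,"wz":0},{"claw":-1,"dx":-0.03,"dy":-0.24,"dz":0.2,"wx":0,"wy":0,"wz":0},{"claw":-1,"dx":-0.04,"dy":-0.34,"dz":0.2,"wx":0,"wy":0,"wz":0},{"claw":-1,"dx":-0.05,"dy":-0.44,"dz":0.2,"wx":0,"wy":0,"wz":0},{"claw":-1,"dx":-0.06,"dy":-0.54,"dz":0.2,"wx":0,"wy":0,"wz":0},{"claw":-1,"dx":-0.07,"dy":-0.64,"dz":0.2,"wx":0,"wy":0,"wz":0},{"claw":-1,"dx":-0.08,"dy":-0.74,"dz":0.2,"wx":0,"wy":0,"wz":0},{"claw":-1,"dx":-0.09,"dy":-0.84,"dz":0.2,"wx":0,"wy":0,"wz":0},{"claw":-1,"dx":-0.1,"dy":-0.91,"dz":0.2,"wx":0,"wy":0,"wz":0},{"claw":-1,"dx":-0.11,"dy":-0.96,"dz":0.2,"wx":0,"wy":0,"wz":0},{"claw":-1,"dx":-0.11,"dy":-0.98,"dz":0.2,"wx":0,"wy":0,"wz":0},{"claw":-1,"dx":-0.11,"dy":-0.98,"dz":0.2,"wx":0,"wy":0,"wz":0}]'
```

```text
[0.499484   0.2457     0.05891908]
[0.50312686 0.2307     0.1502369 ]
time: 7.6
eef_pos: [0.4597, -0.1616, 0.1899]
eef_rot: [[0.01, 1.0, -0.001], [1.0, -0.01, 0.001], [0.001, -0.001, -1.0]]
wrist_force: [0.6, 1.0, -1.2]
opening: 0.031
gripper_force: 40.0
```

There's no slip: the underside measures 59 mm against 58 mm expected. I'm lowering over the dish to about 9 mm above its floor.

```bash
python3 -m jog '[{"claw":-1,"dx":0,"dy":0,"dz":-0.05,"wx":0,"wy":0,"wz":0},{"claw":-1,"dx":0,"dy":0,"dz":-0.12,"wx":0,"wy":0,"wz":0},{"claw":-1,"dx":0,"dy":0,"dz":-0.19,"wx":0,"wy":0,"wz":0},{"claw":-1,"dx":0,"dy":0,"dz":-0.25,"wx":0,"wy":0,"wz":0},{"claw":-1,"dx":0,"dy":0,"dz":-0.29,"wx":0,"wy":0,"wz":0},{"claw":-1,"dx":0,"dy":0,"dz":-0.31,"wx":0,"wy":0,"wz":0},{"claw":-1,"dx":0,"dy":0,"dz":-0.31,"wx":0,"wy":0,"wz":0}]'
python3 - <<'E'
from bench import vision
import cv2
b=vision.capture("side")[100:220,210:370]
cv2.imwrite("pics/g.png",cv2.resize(b,None,fx=4,fy=4))
E
```

```text
time: 8.3
eef_pos: [0.4593, -0.1599, 0.0655]
eef_rot: [[0.007, 1.0, -0.002], [1.0, -0.007, 0.002], [0.002, -0.002, -1.0]]
wrist_force: [0.0, 1.0, -1.8]
opening: 0.0312
gripper_force: 40.0
```

View pics/g.png

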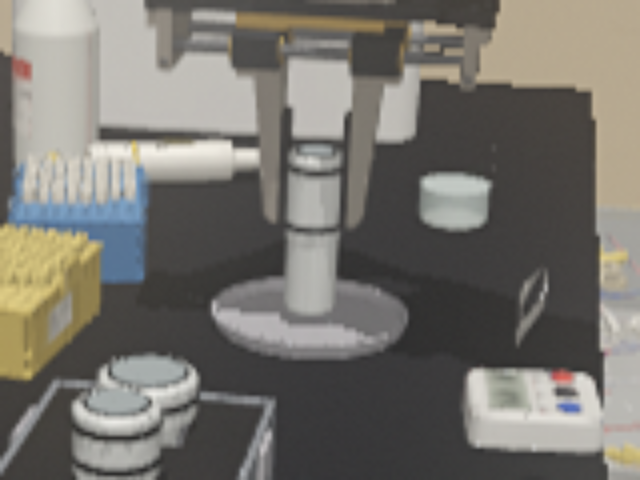

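The tube (underside at about (311,310)) hangs upright over the dish centre (about (310,315)). I'm lowering it slowly to contact.

```bash
python3 -m jog '[{"claw":-1,"dx":0,"dy":0,"dz":-0.006,"wx":0,"wy":0,"wz":0},{"claw":-1,"dx":0,"dy":0,"dz":-0.012,"wx":0,"wy":0,"wz":0},{"claw":-1,"dx":0,"dy":0,"dz":-0.017,"wx":0,"wy":0,"wz":0},{"claw":-1,"dx":0,"dy":0,"dz":-0.02,"wx":0,"wy":0,"wz":0},{"claw":-1,"dx":0,"dy":0,"dz":-0.0225,"wx":0,"wy":0,"wz":0},{"claw":-1,"dx":0,"dy":0,"dz":-0.0225,"wx":0,"wy":0,"wz":0}]'
```

```text
time: 8.95
eef_pos: [0.4599, -0.1614, 0.0575]
eef_rot: [[0.008, 1.0, -0.0], [1.0, -0.008, 0.0], [0.0, -0.0, -1.0]]
wrist_force: [-0.2, -0.1, -1.2]
opening: 0.0314
gripper_force: 40.0
```

```bash
python3 -m jog '[{"claw":-1,"dx":0,"dy":0,"dz":-0.0012,"wx":0,"wy":0,"wz":0},{"claw":-1,"dx":0,"dy":0,"dz":-0.0025,"wx":0,"wy":0,"wz":0},{"claw":-1,"dx":0,"dy":0,"dz":-0.0025,"wx":0,"wy":0,"wz":0}]'; python3 -m jog '[{"claw":-1,"dx":0,"dy":0,"dz":-0.001,"wx":0,"wy":0,"wz":0},{"claw":-1,"dx":0,"dy":0,"dz":-0.001,"wx":0,"wy":0,"wz":0}]'
```

```text
time: 9.25
eef_pos: [0.46, -0.1614, 0.0566]
eef_rot: [[0.008, 1.0, 0.0], [1.0, -0.008, -0.0], [-0.0, 0.0, -1.0]]
wrist_force: [-0.6, -0.4, -1.4]
opening: 0.0313
gripper_force: 40.0
time: 9.45
eef_pos: [0.4601, -0.1615, 0.0566]
eef_rot: [[0.008, 1.0, 0.0], [1.0, -0.008, -0.0], [-0.0, 0.0, -1.0]]
wrist_force: [-1.3, 0.8, 3.4]
opening: 0.0314
gripper_force: 40.0
```

That's contact, with force gone from -1.4 to +3.4 N. Next I ease the grip and open.

```bash
python3 -m jog '[{"claw":-1,"dx":0,"dy":0,"dz":0,"wx":0,"wy":0,"wz":0},{"claw":-1,"dx":0,"dy":0,"dz":0,"wx":0,"wy":0,"wz":0},{"claw":-0.3,"dx":0,"dy":0,"dz":0,"wx":0,"wy":0,"wz":0},{"claw":-0.25,"dx":0,"dy":0,"dz":0,"wx":0,"wy":0,"wz":0},{"claw":-0.1,"dx":0,"dy":0,"dz":0,"wx":0,"wy":0,"wz":0},{"claw":0.2,"dx":0,"dy":0,"dz":0,"wx":0,"wy":0,"wz":0},{"claw":0.5,"dx":0,"dy":0,"dz":0,"wx":0,"wy":0,"wz":0},{"claw":0.5,"dx":0,"dy":0,"dz":0,"wx":0,"wy":0,"wz":0},{"claw":0.5,"dx":0,"dy":0,"dz":0,"wx":0,"wy":0,"wz":0}]' 4
python3 -m jog '[{"claw":0.5,"dx":0,"dy":0,"dz":0.05,"wx":0,"wy":0,"wz":0},{"claw":0.5,"dx":0,"dy":0,"dz":0.12,"wx":0,"wy":0,"wz":0},{"claw":0.5,"dx":0,"dy":0,"dz":0.2,"wx":0,"wy":0,"wz":0},{"claw":0.5,"dx":0,"dy":0,"dz":0.3,"wx":0,"wy":0,"wz":0},{"claw":0.5,"dx":0,"dy":0,"dz":0.38,"wx":0,"wy":0,"wz":0},{"claw":0.5,"dx":0,"dy":0,"dz":0.4,"wx":0,"wy":0,"wz":0},{"claw":0.5,"dx":0,"dy":0,"dz":0.4,"wx":0,"wy":0,"wz":0}]'
python3 - <<'E'
from bench import vision
import cv2
b=vision.capture("side")[110:260,190:390]
cv2.imwrite("pics/i.png",cv2.resize(b,None,fx=4,fy=4))
E
```

```text
time: 10.35
eef_pos: [0.46, -0.1613, 0.0561]
eef_rot: [[0.008, 1.0, -0.0], [1.0, -0.008, 0.0], [0.0, -0.0, -1.0]]
wrist_force: [0.1, -0.2, 0.2]
opening: 0.0686
gripper_force: 0.0
time: 11.05
eef_pos: [0.4606, -0.1618, 0.2172]
eef_rot: [[0.008, 1.0, 0.002], [1.0, -0.008, -0.001], [-0.001, 0.002, -1.0]]
wrist_force: [0.7, 0.6, 0.6]
opening: 0.069
gripper_force: 0.0
```

View pics/i.png

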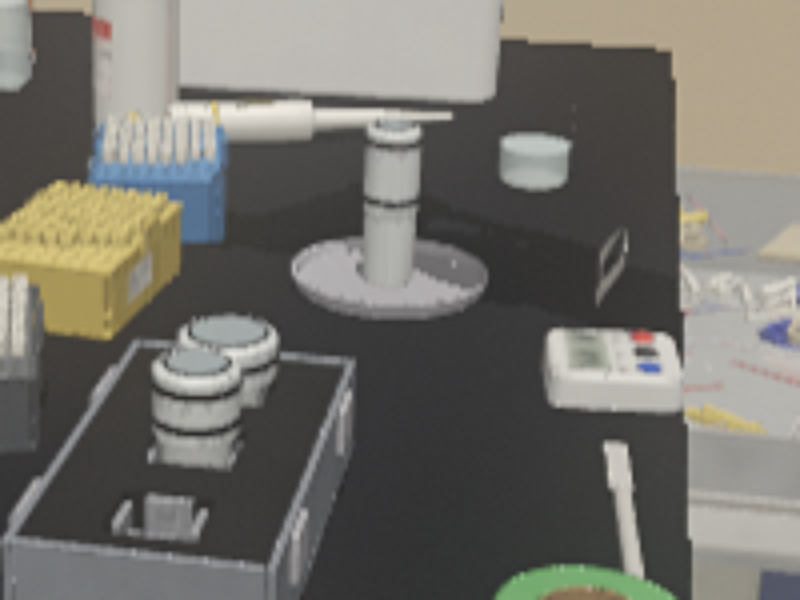

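The long tube stands upright in the dish (about (390,285)). The other two are still seated, and the gripper is clear.

```bash
python3 -c "
from bench import workorder; print(workorder.finish_job())"
```

```text
the job is handed in; nothing more can be done
None
```

The longest lens tube is out of the case and standing upright on the steel dish, the other two tubes are still seated, and I handed the job in at about 11 s with the gripper clear.

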